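# Fold down the ratchet prop

### The job

The sewing-machine head is off its ratchet prop, so fold the prop away: with a fingertip press the thumb pad of the pawl down until its nose is well clear of the teeth (it stays there by itself), then push the prop's arm down past the teeth until it lies level on its rest. Do not force the arm while the pawl is still engaged, do not lift the arm, leave the pawl released, and leave the bottle, jar and screwdriver beside the prop where they are.

Things in the scene. Friction and masses are not known exactly. Their poses are not given: they have to be found in the camera images.
- prop: Fixed base of the ratchet prop: grey plate 310 x 90 x 10 mm bolted to the bench, x from -130 to +180 mm. Origin on the bench under the arm's hinge; x runs from the pawl end to the arm's free end, z up; both hinge axes lie along y. Lugs within 25 mm of y = 0: arm's at x = 0, 91 mm high; pawl's at x = -65, 112 mm high. Rest block at x = 115, 68 mm high.
- strut_pivot (a point): The hinge axis of the prop's arm, between its lugs, 75 mm above the bench over the prop's origin.
- strut_pad (a point): Centre of the top face of the black rubber pad (40 along the arm x 44 mm) at the free end of the steel arm: push here. It lies 163 mm along the arm from the hinge and 20 mm above the arm's centre line, and swings in the prop's xz plane. z: square out of the pad; x: along the arm, outward. The arm is 18 wide, 14 mm thick; its toothed wheel at the hinge has 45 mm radius.
- strut (a joint): Arm angle, rad. Start -0.05 to 0.05, where it slopes up about 46 degrees; grows as the arm goes down; 0.8 = level on its rest, the stop (slope above level = 0.8 - value). With the pawl engaged a tooth stops it at about 0.1. Stiff hinge: the arm stays where it is left; about 3 to 6 N square to the pad moves it.
- pawl_pad (a point): Centre of the top face of the pawl's flat steel thumb pad (28 along x, 30 mm across), 50 mm behind the pawl's pivot. Engaged it is 117 mm above the bench, at x = -115, y = 0 mm in the prop's frame. Pressed fully it goes down about 17 mm. Only the base plate is under it.
- pawl (a joint): Pawl angle, rad: 0 engaged, its hooked nose between two teeth on top of the wheel; grows as the thumb pad is pressed, which raises the nose; 0.35 is the stop. From 0.15 the nose is out of the teeth, from 0.2 well clear. Stiff pivot, no spring: it stays where it is left. About 3 N on the pad moves it.
- oil_bottle: Bystander: closed amber oil bottle, 44 mm across, 115 mm tall, standing loose beside the prop; origin at the centre of its underside.
- screw_jar: Bystander: lidded glass jar, 54 mm across, 60 mm tall, standing loose beside the prop; origin at the centre of its underside.
- screwdriver: Bystander: screwdriver with a wooden handle, 170 mm long, lying loose beside the prop; it lies along its own x.

How it is judged:
By the outcome, as a careful person would: the job done as asked, in the order asked, and still so for the second after the job is handed in, with the robot touching nothing.
It also fails if it takes over 45 s, if anything falls off the work surface, if the arm or the gripper's body presses on something with over 40 N, if the wrist force passes 120 N, or if a joint passes its speed limit or range.

### The arm

A 6-joint arm with a two-finger parallel gripper is mounted at the origin on the work surface. World frame = base frame: x ahead of the robot, y to its left, z up, the work surface at z = 0. Lengths are in m, angles in degrees, forces in N, time in s.
With the tool pointing down it reaches from about 0.35 to 0.875 m from the base axis. Payload 4.2 kg.
Tool frame: the origin (TCP) lies on the centre line of the jaws, within the pads' length; the fingertips stand 11 mm ahead of it and the grasp point (between the pads) lies 8 mm behind it; z points along the fingers, y is the line along which they close (so a half turn about z gives the same grasp; the last joint's range is limited). The gripper opens to 87 mm and grips with 3 to 60 N. Pads are 19 mm wide; open, the fingers measure 117 mm over their backs; the gripper's body (75 mm by 190 mm) begins 51 mm behind the grasp point.
Start: joints at [90.848, 22.042, 0.453, 0, -68.411, -14.817], TCP at [0.151, 0.607, 0.197] pointing down, gripper open.
Joint ranges: [-179.83, 179.83], [-69.29, 118.12], [-61.27, 80.66], [-181.25, 117.63], [-171.15, -9.14], [-177.46, 177.46]. Speed limits (degrees/s): [159.86, 159.86, 180, 180, 180, 180].

### API

Orientations are given as a 3x3 rotation matrix whose columns are the frame's x, y, z axes.
In Python, from station import r gives the robot as it stands.
- The arm moves only by the tool servo_tool, never from a script. Its argument "commands" is a list that holds one entry, the list of rows, each a list of 7 numbers: the closure, from 0 (fully open) to 1 (shut), then the shift along the tool's x, y, z in mm, then the turn, a rotation vector about the tool's x, y, z in rad. In form: [[[claw, x, y, z, ax, ay, az], ...]]. A call has exactly 5 rows; each row is the pose to reach, as a shift and turn from the pose commanded when the call began, along the tool's axes at that moment; what a row does not reach only later rows make up. A row lasts 1/10 s, in which the tool goes at most 50 mm and 8.59 degrees, less where a joint would pass 70% of its speed; a pose out of reach is approached as far as the arm can. A call with a gripper value outside its range is refused whole. The fingers move at their own pace and stop on an object; the grip force is fixed at half the most. Time passes only in rows, so rows that repeat a pose let the fingers close, or fill a call up. It gives the time, the measured TCP pose, the force, the opening and the grip force at its end, in the units of the state.
- r.sense(): the state, without advancing time (a new reading comes with each control period).
- r.capture(name): name is "side" or "top" or "wrist"; returns a dict with "pixels" (420x560x3 uint8, red, green, blue), "camera_matrix" (3x3 intrinsics, pixels), "R" (3x3) and "t" (3): a world point X has camera coordinates R X + t. Camera axes: x right, y down, z forward; pixel columns grow to the right and rows downward; lengths in m; the calibration is good to about 2 mm. The wrist camera is an equidistant fisheye: a pixel r from the principal point sees the ray r / f radians off the axis. A picture is of the moment at which its call begins. There is no depth.
- r.finish_job(): hands the job in; it is judged then, once.
The state is a dict: "time_s": time; "joints": joint angles; "joint_velocities": joint speeds; "effort": joint torques, N m; "tcp_pos": TCP position; "ee_rot": TCP orientation; "wrist_force": force on the tool from outside, world axes, zero at the start; "moment": the same for the moment, N m; "gripper_width": opening from 0.0 (shut) to 1.0 (fully open); "gripper_force": force on a finger pad.
Only numpy, scipy, OpenCV 4.12 (cv2) and the standard library are available. Lean on these libraries where they do the work, as an engineer would, in place of code of your own. Each camera call takes 0.05 s, during which the arm holds its last target. There are 200 camera calls.

## Working session

There is one attempt and no reset: what is moved stays moved. The work goes in short steps, Python scripts to look and compute and a tool call to move; the robot and the scene stay as the last step left them, time stands still between calls to the robot, and variables do not carry over. Pictures are saved under pics/ and viewed, at most 10 in all, crops included, and the job is handed in when it is done.

Besides the shell and the picture viewer there is one more tool, called after "Request:" by a JSON object that holds its "op" and its "data". servo_tool: Moves the arm, as the interface text tells. Its arguments: {"type":"object","properties":{"commands":{"type":"array","items":{"type":"array","items":{"type":"array","items":{"type":"number"}}}}},"required":["commands"]}

```bash
mkdir -p pics
python3 - <<'E'
from station import r
import cv2,numpy as np,pickle
for n in("top","side"):
    c=r.capture(n); pickle.dump(c,open(n+".pkl","wb"))
    cv2.imwrite(f"pics/{n}0.png",c["pixels"][...,::-1])
    print(n,np.round(c["camera_matrix"],1).tolist(),np.round(c["R"],3).tolist(),np.round(c["t"],3).tolist(), (-c["R"].T@c["t"]).round(3))
s=r.sense();print(s["time_s"],s["tcp_pos"],np.round(s["ee_rot"],3).tolist(),s["wrist_force"])
E
```

```text
top [[411.5, 0.0, 281.9], [0.0, 411.5, 207.0], [0.0, 0.0, 1.0]] [[-0.021, -0.999, -0.034], [-0.987, 0.026, -0.157], [0.158, 0.03, -0.987]] [0.077, 0.572, 0.767] [0.445 0.039 0.85 ]
side [[534.9, 0.0, 281.8], [0.0, 534.9, 209.4], [0.0, 0.0, 1.0]] [[-0.841, -0.54, 0.011], [-0.341, 0.516, -0.786], [0.419, -0.665, -0.618]] [0.491, 0.291, 0.691] [0.223 0.575 0.651]
0.1 [0.15070041 0.60594798 0.19646098] [[0.97, -0.242, -0.0], [-0.242, -0.97, -0.002], [0.0, 0.002, -1.0]] [ 0.93960765 -0.75143023 -0.16968837]
```

View pics/top0.png

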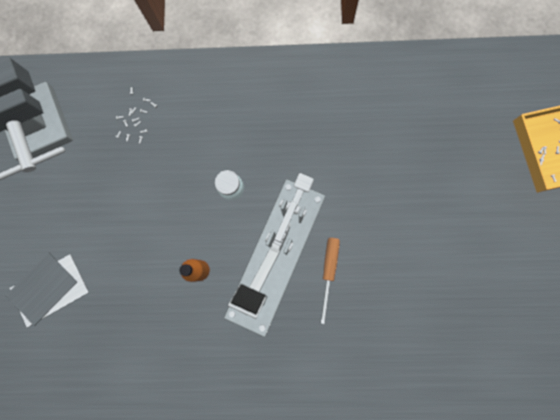

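View pics/side0.png

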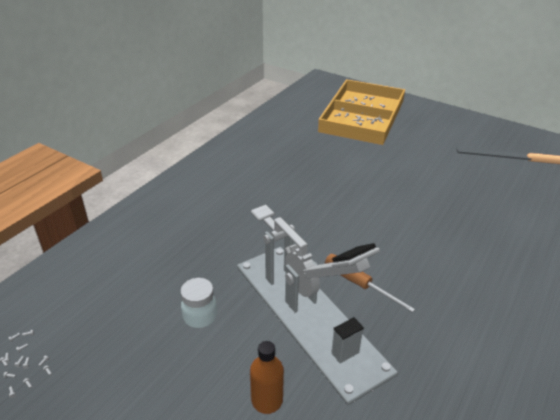

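The top view shows the prop plate with corners near (288,180), (324,195), (266,334) and (226,318). The pawl pad is at (304,181) and the black arm pad at (249,299). The jar is at (228,184), the bottle at (194,270) and the screwdriver at (330,280). In the side view the pawl pad is at (263,212) and the arm pad at (355,254).

```bash
cat > h.py <<'E'
import numpy as np,cv2,pickle
def ray(c,u,v):
    d=c["R"].T@np.linalg.solve(c["camera_matrix"],[u,v,1.]); return -c["R"].T@c["t"],d
def plane(c,u,v,z):
    o,d=ray(c,u,v); return o+d*(z-o[2])/d[2]
def tri(c1,p1,c2,p2):
    o1,d1=ray(c1,*p1);o2,d2=ray(c2,*p2)
    s=np.linalg.lstsq(np.c_[d1,-d2],o2-o1,rcond=None)[0]
    a,b=o1+d1*s[0],o2+d2*s[1]; return (a+b)/2,np.linalg.norm(a-b)
def blob(c,box,f):
    u0,v0,u1,v1=box; im=c["pixels"][v0:v1,u0:u1].astype(int)
    n,l,st,ce=cv2.connectedComponentsWithStats(f(im).astype(np.uint8))
    k=1+np.argmax(st[1:,4]); return ce[k]+[u0,v0],st[k],(l==k)
E
python3 - <<'E'
from h import *
T,S=[pickle.load(open(n+".pkl","rb")) for n in("top","side")]
br=lambda t:lambda i:i.min(2)>t
dk=lambda i:i.max(2)<40
pt,st,_=blob(T,(294,168,316,192),br(200)); ps,ss,_=blob(S,(248,202,276,222),br(190)); print(pt,st,ps,ss)
print("pawl tri",tri(T,pt,S,ps),"plane",plane(T,*pt,.117),plane(S,*ps,.117))
at,st,_=blob(T,(225,280,270,318),dk); as_,ss,_=blob(S,(325,235,385,270),dk); print(at,st,as_,ss)
print("arm tri",tri(T,at,S,as_))
# plate
c,st,m=blob(T,(215,165,335,345),lambda i:(i.min(2)>115))
pts=np.argwhere(m)[:,::-1].astype(np.float32)+[215,165]
box=cv2.boxPoints(cv2.minAreaRect(pts.astype(np.float32)));print(st,box)
for b in [(288,180),(324,195),(266,334),(226,318)]: print(b,plane(T,*b,.01).round(4))
# bystanders
print("bottle",plane(T,186,270,.115),"jar",plane(T,228,182,.06),"sd",plane(T,334,240,.012),plane(T,323,322,.005))
for n,c,b in(("a",T,(215,165,335,345)),("b",S,(235,195,400,400))):
    u0,v0,u1,v1=b; cv2.imwrite(f"pics/crop{n}.png",cv2.resize(c["pixels"][v0:v1,u0:u1,::-1],None,fx=3,fy=3))
E
```

```text
[303.38728324 181.71676301] [  1   6  17  16 173] [261.73228346 211.18110236] [  5   4  19  11 127]
pawl tri (array([0.60899768, 0.02151834, 0.11603701]), np.float64(0.0017345576898955086)) plane [0.60798488 0.02116613 0.117     ] [0.60917993 0.0227281  0.117     ]
[239. 305.] [14 25  1  1  1] [353.19270833 252.83854167] [  9  10  40  16 192]
arm tri (array([0.40039893, 0.12734561, 0.21315495]), np.float64(0.0042639595546462294))
[   9    7  111  165 7667] [[180.00677 270.80728]
 [300.34647 158.62619]
 [372.38074 235.89932]
 [252.04105 348.0804 ]]
(288, 180) [0.6363 0.0506 0.01  ]
(324, 195) [ 0.6024 -0.0232  0.01  ]
(266, 334) [0.3267 0.1013 0.01  ]
(226, 318) [0.3587 0.1807 0.01  ]
bottle [0.45377924 0.23451564 0.115     ] jar [0.62434975 0.16831894 0.06      ] sd [ 0.50867507 -0.03977984  0.012     ] [ 0.34708226 -0.01200592  0.005     ]
```

View pics/cropa.png

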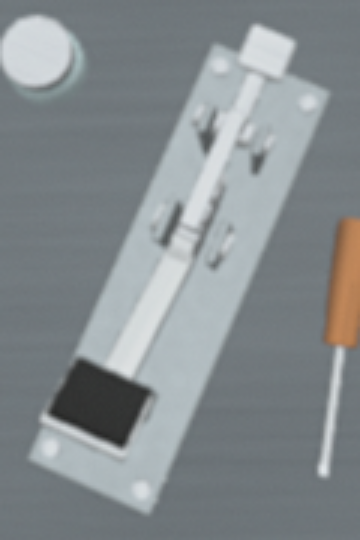

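The triangulated pawl pad is at z = 0.116, against 0.117 given. The plate measures 305 mm against 310. The prop origin is about (0.504, 0.069) with its x axis about (-0.909, 0.418), so the measurements are consistent. Now I lift, shut the jaws and head over.

Request:
{"op": "servo_tool", "data": {"commands": [[[1,0,0,-40,0,0,0],[1,0,0,-80,0,0,0.09],[1,35,28,-80,0,0,0.187],[1,70,55,-80,0,0,0.187],[1,105,83,-80,0,0,0.187]]]}}

```text
time_s: 0.6
tcp_pos: [0.2331, 0.4993, 0.277]
ee_rot: [[0.909, -0.417, -0.0], [-0.417, -0.909, -0.001], [-0.0, 0.001, -1.0]]
wrist_force: [0.8, 1.2, -0.2]
gripper_width: 0.624
gripper_force: 0.0
```

```bash
cat > go.py <<'E'
import sys,numpy as np
from station import r
# distance in tool mm from TCP to a point in prop frame (mm, tip there)
O=np.array([.504,.069,0]);ex=np.array([-.909,.418,0]);ex/=np.linalg.norm(ex);ez=np.array([0,0,1.]);ey=np.cross(ez,ex)
P=np.c_[ex,ey,ez]
def show(p):
    s=r.sense(); R=np.array(s["ee_rot"]); g=O+P@(np.array(p)/1e3)
    tip=np.array(s["tcp_pos"])+R[:,2]*.011
    print(round(s["time_s"],2),"tip in prop",(P.T@(tip-O)*1e3).round(1),"delta tool",(R.T@(g-tip)*1e3).round(1),"F",np.round(s["wrist_force"],1),"w",s["gripper_width"],"x/y axes in prop",(P.T@R[:,:2]).T.round(3).tolist())
show([float(a) for a in sys.argv[1:4]])
E
python3 go.py -115 0 150; python3 -c "
from h import *
T=pickle.load(open('top.pkl','rb'));print(plane(T,249.3,299,.206), plane(T,287.3,179.3,.01),plane(T,325,196,.01),plane(T,265.7,336.7,.01),plane(T,225,318.3,.01))"
```

```text
0.6 tip in prop [ 425.9 -277.8  266. ] delta tool [540.6 278.3 116.2] F [ 0.8  1.2 -0.2] w 0.6243626885039377 x/y axes in prop [[-1.0, -0.001, -0.0], [-0.001, 1.0, 0.001]]
[0.40659419 0.11160003 0.206     ] [0.63786979 0.0520186  0.01      ] [ 0.6002422  -0.02515334  0.01      ] [0.32152492 0.10199183 0.01      ] [0.35816911 0.18267159 0.01      ]
```

Request:
{"op": "servo_tool", "data": {"commands": [[[1,43,22,0,0,0,0],[1,86,44,0,0,0,0],[1,129,66,0,0,0,0],[1,172,88,0,0,0,0],[1,215,110,0,0,0,0]]]}}

```text
time_s: 1.1
tcp_pos: [0.3827, 0.309, 0.2773]
ee_rot: [[0.909, -0.417, -0.0], [-0.417, -0.909, -0.0], [-0.0, 0.0, -1.0]]
wrist_force: [0.4, 0.7, 0.2]
gripper_width: 0.172
gripper_force: 0.0
```

Request:
{"op": "servo_tool", "data": {"commands": [[[1,43,22,0,0,0,0],[1,86,44,0,0,0,0],[1,129,66,0,0,0,0],[1,172,88,0,0,0,0],[1,215,110,0,0,0,0]]]}}

```text
time_s: 1.6
tcp_pos: [0.5322, 0.1193, 0.2772]
ee_rot: [[0.909, -0.418, -0.001], [-0.418, -0.909, 0.0], [-0.0, 0.0, -1.0]]
wrist_force: [0.5, 1.1, 0.8]
gripper_width: 0.008
gripper_force: 0.0
```

Request:
{"op": "servo_tool", "data": {"commands": [[[1,40,21,0,0,0,0],[1,80,43,10,0,0,0],[1,108,58,40,0,0,0],[1,110,58,70,0,0,0],[1,110,58,85,0,0,0]]]}}

```text
time_s: 2.1
tcp_pos: [0.6058, 0.0209, 0.1882]
ee_rot: [[0.907, -0.42, -0.007], [-0.42, -0.907, -0.001], [-0.006, 0.003, -1.0]]
wrist_force: [0.7, -0.1, -0.5]
gripper_width: 0.002
gripper_force: 0.0
```

```bash
python3 go.py -115 0 117
python3 - <<'E'
from station import r
import cv2,pickle
c=r.capture("side");pickle.dump(c,open("side1.pkl","wb"))
cv2.imwrite("pics/s1.png",cv2.resize(c["pixels"][130:390,150:430,::-1],None,fx=2,fy=2))
E
```

```text
2.1 tip in prop [-112.5    1.2  177.2] delta tool [ 2.8 -1.4 60.2] F [ 0.7 -0.1 -0.5] w 0.0023425202545796146 x/y axes in prop [[-1.0, 0.003, -0.006], [0.003, 1.0, 0.003]]
```

View pics/s1.png

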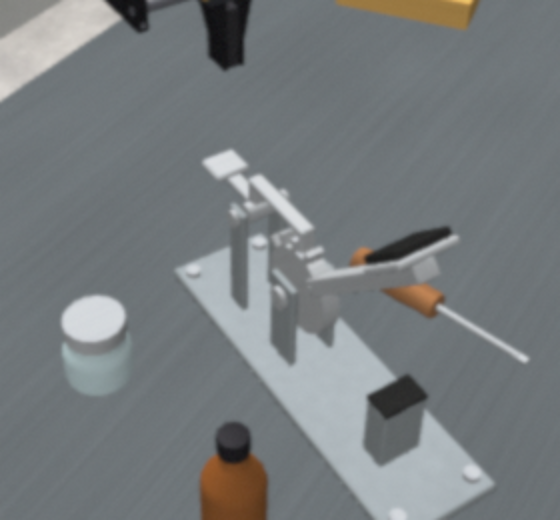

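The fingertip at crop (227,65) is square above the pawl pad at (225,163), so I go down onto it.

Request:
{"op": "servo_tool", "data": {"commands": [[[1,3,-1,15,0,0,0],[1,6,-1,30,0,0,0],[1,6,-1,42,0,0,0],[1,6,-1,52,0,0,0],[1,6,-1,56,0,0,0]]]}}

```text
time_s: 2.65
tcp_pos: [0.6125, 0.021, 0.1354]
ee_rot: [[0.909, -0.417, -0.002], [-0.417, -0.909, -0.0], [-0.001, 0.001, -1.0]]
wrist_force: [0.3, -0.0, 0.1]
gripper_width: 0.007
gripper_force: 0.0
```

Request:
{"op": "servo_tool", "data": {"commands": [[[1,0,0,2,0,0,0],[1,0,0,4,0,0,0],[1,0,0,6,0,0,0],[1,0,0,8,0,0,0],[1,0,0,9,0,0,0]]]}}

```text
time_s: 3.15
tcp_pos: [0.6131, 0.0209, 0.1275]
ee_rot: [[0.909, -0.418, 0.0], [-0.418, -0.909, 0.0], [0.0, -0.0, -1.0]]
wrist_force: [0.3, 0.8, -0.1]
gripper_width: 0.004
gripper_force: 0.0
```

```bash
python3 go.py -118 0 103
```

```text
3.15 tip in prop [-119.2   -1.9  116.5] delta tool [-1.2  1.9 13.5] F [ 0.3  0.8 -0.1] w 0.003942830573156397 x/y axes in prop [[-1.0, -0.0, 0.0], [-0.0, 1.0, -0.0]]
```

Request:
{"op": "servo_tool", "data": {"commands": [[[1,0,2,2,0,0,0],[1,0,2,4,0,0,0],[1,0,2,6,0,0,0],[1,0,2,8,0,0,0],[1,0,2,9,0,0,0]]]}}

```text
time_s: 3.65
tcp_pos: [0.6122, 0.0191, 0.1181]
ee_rot: [[0.909, -0.418, -0.0], [-0.418, -0.909, -0.0], [-0.0, 0.0, -1.0]]
wrist_force: [-0.2, 0.2, 0.2]
gripper_width: 0.003
gripper_force: 0.0
```

```bash
python3 go.py -118 0 103
```

```text
3.65 tip in prop [-119.1    0.2  107.1] delta tool [-1.1 -0.2  4.1] F [-0.2  0.2  0.2] w 0.0033209312906981683 x/y axes in prop [[-1.0, -0.0, -0.0], [-0.0, 1.0, 0.0]]
```

Run:
```python
from station import r
import cv2
c=r.capture("side")
cv2.imwrite("pics/s2.png",cv2.resize(c["pixels"][110:310,180:400,::-1],None,fx=3,fy=3))
```

```text
(no output)
```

View pics/s2.png

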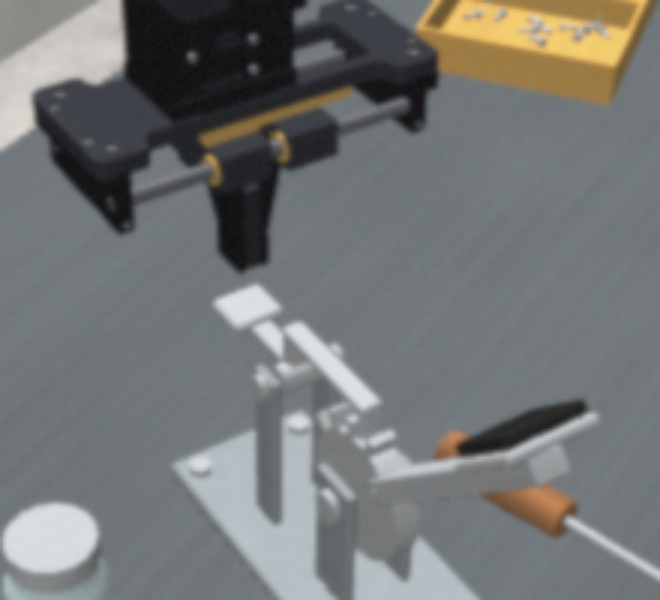

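The fingertip at crop (245,268) still shows above the pad, which is centred at (247,306). I'll check this against the projection of the believed tip position.

Run:
```python
from station import r
from h import *
s=r.sense();R=np.array(s["ee_rot"]);p=np.array(s["tcp_pos"])
S0=pickle.load(open("side.pkl","rb"))
for n in("side","top"):
    c=r.capture(n)
    if n=="side": print(np.abs(c["R"]-S0["R"]).max(),c["t"]-S0["t"])
    else: cv2.imwrite("pics/t2.png",cv2.resize(c["pixels"][140:290,230:400,::-1],None,fx=4,fy=4))
    pj=lambda X:(lambda q:(q[:2]/q[2]).round(1))(c["camera_matrix"]@(c["R"]@X+c["t"]))
    print(n,"tip",pj(p+R[:,2]*.011),"corners",[pj(p+R@[a*.0095,b*.015,.011]) for a in(-1,1) for b in(-1,1)],"tcp",pj(p))
    print("pad expected",pj(np.array([.6085,.022,.117])))
```

```text
0.0 [0. 0. 0.]
side tip [261.6 214.2] corners [array([256.6, 220.4]), array([272.5, 214.2]), array([250.6, 214.1]), array([266.4, 208.1])] tcp [261.5 208.9]
pad expected [262.3 211.1]
top tip [304.4 180.7] corners [array([294.9, 182.2]), array([309.9, 188.4]), array([298.9, 172.9]), array([313.9, 179.1])] tcp [304.5 179.3]
pad expected [302.9 181.5]
```

View pics/t2.png

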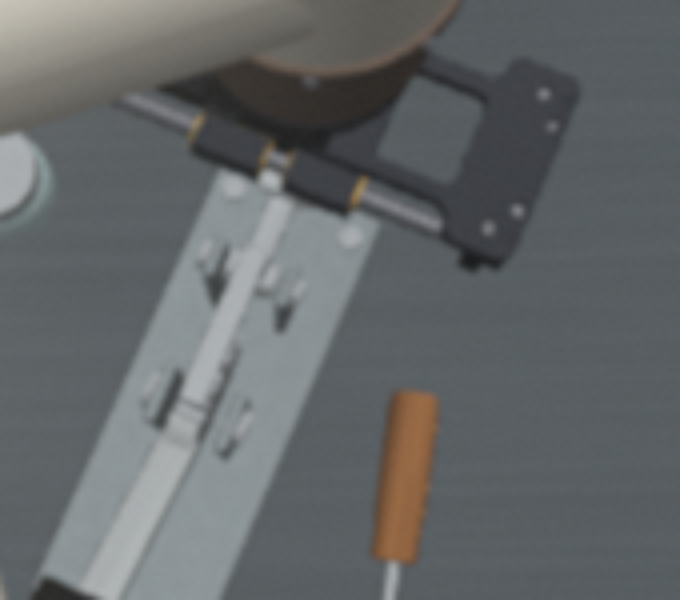

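The calibrated projection puts the tip about 20 px below where the finger is seen in the side view, and the pad has not moved. So the real tip is higher than computed, or offset. I'll check with the wrist camera before pressing further.

Run:
```python
from station import r
from h import *
s=r.sense();R=np.array(s["ee_rot"]);p=np.array(s["tcp_pos"]);print(p,s["wrist_force"])
c=r.capture("wrist");pickle.dump(c,open("w.pkl","wb"))
cv2.imwrite("pics/w1.png",c["pixels"][...,::-1])
K=c["camera_matrix"]
def pj(X):
    q=c["R"]@X+c["t"];th=np.arctan2(np.hypot(q[0],q[1]),q[2]);n=q[:2]/np.hypot(q[0],q[1])
    return (K[:2,2]+K[0,0]*th*n).round(1)
print("cam",-c["R"].T@c["t"],c["R"].round(2).tolist(),"tip",pj(p+R[:,2]*.011),"tcp",pj(p),"pad",pj(np.array([.6085,.022,.117])),"bolt/plate corners",pj(np.array([.6379,.052,.01])),pj(np.array([.6002,-.025,.01])))
```

```text
[0.61230063 0.01909708 0.11837466] [-1.16538201  0.29374021 -0.59013815]
cam [ 0.6815537  -0.0117468   0.30563519] [[-0.42, -0.91, -0.0], [-0.87, 0.4, 0.27], [-0.25, 0.11, -0.96]] tip [278.  230.5] tcp [278.  236.8] pad [276.3 242.8] bolt/plate corners [234.2 183.5] [325.6 185.8]
```

View pics/w1.png

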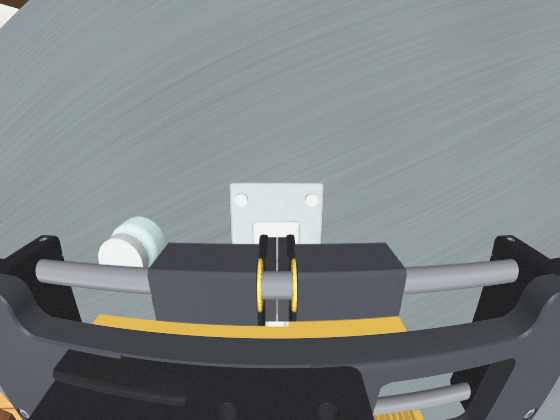

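The wrist view shows the pawl pad spanning columns 253–299 with its far edge at row 222, and the fingers centred over it at column 278. The finger ends are at about row 236, lower in the picture than the nominal tip allows. I'll triangulate the tip from the two views.

Run:
```python
from station import r
from h import *
S=pickle.load(open("side.pkl","rb"));W=pickle.load(open("w.pkl","rb"))
K=W["camera_matrix"]
def wray(u,v):
    a=np.array([u,v])-K[:2,2];t=np.hypot(*a)/K[0,0];d=np.r_[a/np.hypot(*a)*np.sin(t),np.cos(t)]
    return -W["R"].T@W["t"],W["R"].T@d
for sp in[(262,195),(262,198)]:
  for wp in[(278,234),(278,238),(278,244)]:
    o1,d1=ray(S,*sp);o2,d2=wray(*wp)
    q=np.linalg.lstsq(np.c_[d1,-d2],o2-o1,rcond=None)[0];a,b=o1+q[0]*d1,o2+q[1]*d2
    print(sp,wp,((a+b)/2).round(4),np.linalg.norm(a-b).round(4))
print(K[0,0])
```

```text
(262, 195) (278, 234) [0.6188 0.0131 0.1386] 0.0064
(262, 195) (278, 238) [0.6174 0.0141 0.1399] 0.0055
(262, 195) (278, 244) [0.6155 0.0157 0.1419] 0.0041
(262, 198) (278, 234) [0.6175 0.0141 0.1339] 0.0054
(262, 198) (278, 238) [0.6161 0.0152 0.1353] 0.0044
(262, 198) (278, 244) [0.6141 0.0169 0.1373] 0.003
325.19226210127806
```

The views put the real tip near z ≈ 0.137 and about 4 mm outward, so the tip is higher than the tool data suggests. I'll descend in guarded steps, watching the force.

Request:
{"op": "servo_tool", "data": {"commands": [[[1,-2,0,2,0,0,0],[1,-3,0,5,0,0,0],[1,-3,0,8,0,0,0],[1,-3,0,11,0,0,0],[1,-3,0,13,0,0,0]]]}}

```text
time_s: 4.35
tcp_pos: [0.6094, 0.0203, 0.105]
ee_rot: [[0.909, -0.418, -0.001], [-0.418, -0.909, -0.0], [-0.0, 0.0, -1.0]]
wrist_force: [-0.3, 0.2, 1.0]
gripper_width: 0.003
gripper_force: 0.0
```

Request:
{"op": "servo_tool", "data": {"commands": [[[1,0,0,1,0,0,0],[1,0,0,2,0,0,0],[1,0,0,3,0,0,0],[1,0,0,4,0,0,0],[1,0,0,5,0,0,0]]]}}

```text
time_s: 4.85
tcp_pos: [0.6096, 0.0204, 0.1004]
ee_rot: [[0.909, -0.418, 0.0], [-0.418, -0.909, 0.0], [0.0, -0.0, -1.0]]
wrist_force: [-0.0, -0.0, -0.7]
gripper_width: 0.007
gripper_force: 0.0
```

Request:
{"op": "servo_tool", "data": {"commands": [[[1,0,0,1,0,0,0],[1,0,0,2,0,0,0],[1,0,0,3,0,0,0],[1,0,0,4,0,0,0],[1,0,0,5,0,0,0]]]}}

```text
time_s: 5.35
tcp_pos: [0.6095, 0.0203, 0.0953]
ee_rot: [[0.909, -0.418, -0.0], [-0.418, -0.909, -0.0], [-0.0, 0.0, -1.0]]
wrist_force: [0.1, 1.0, -0.3]
gripper_width: 0.007
gripper_force: 0.0
```

Run:
```python
from station import r
import cv2,numpy as np
c=r.capture("side");d=r.capture("top")
a=cv2.resize(c["pixels"][160:260,220:320,::-1],None,fx=4,fy=4);b=cv2.resize(d["pixels"][140:240,250:350,::-1],None,fx=4,fy=4)
cv2.imwrite("pics/s3.png",np.hstack([a,b]))
```

```text
(no output)
```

View pics/s3.png

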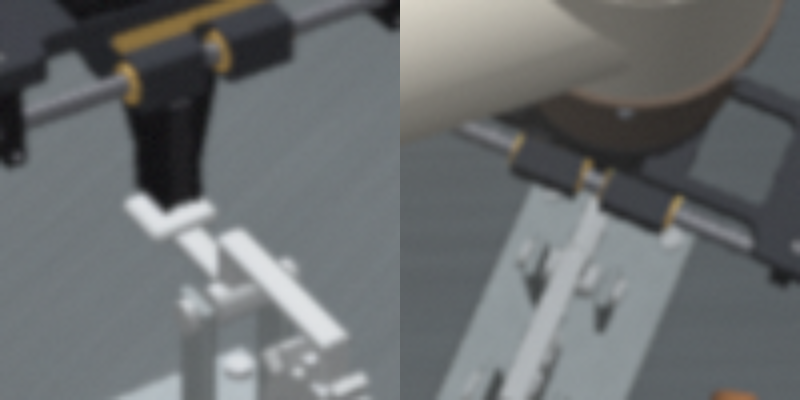

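In the side view (left half) the finger's lower corner at crop (168,213) is now over the pad, centred across it and about to touch. I continue down slowly.

Request:
{"op": "servo_tool", "data": {"commands": [[[1,0,0,1,0,0,0],[1,0,0,2,0,0,0],[1,0,0,3,0,0,0],[1,0,0,4,0,0,0],[1,0,0,5,0,0,0]]]}}

```text
time_s: 5.95
tcp_pos: [0.6099, 0.0203, 0.0909]
ee_rot: [[0.909, -0.417, 0.001], [-0.417, -0.909, -0.0], [0.001, -0.0, -1.0]]
wrist_force: [-0.7, -0.8, 3.0]
gripper_width: 0.003
gripper_force: 1.4
```

Request:
{"op": "servo_tool", "data": {"commands": [[[1,0,0,1,0,0,0],[1,0,0,2,0,0,0],[1,0,0,3,0,0,0],[1,0,0,4,0,0,0],[1,0,0,5,0,0,0]]]}}

```text
time_s: 6.45
tcp_pos: [0.6106, 0.0202, 0.0859]
ee_rot: [[0.909, -0.417, 0.002], [-0.417, -0.909, -0.0], [0.002, -0.001, -1.0]]
wrist_force: [2.2, -2.5, 3.5]
gripper_width: 0.006
gripper_force: 1.8
```

Contact at TCP z ≈ 0.092, with about 3 N while moving, as expected. I press on about 8 mm.

Request:
{"op": "servo_tool", "data": {"commands": [[[1,0,0,1,0,0,0],[1,0,0,2,0,0,0],[1,0,0,3,0,0,0],[1,0,0,4,0,0,0],[1,0,0,5,0,0,0]]]}}

```text
time_s: 6.95
tcp_pos: [0.6101, 0.0205, 0.0805]
ee_rot: [[0.909, -0.418, 0.001], [-0.418, -0.909, 0.0], [0.001, -0.001, -1.0]]
wrist_force: [4.3, -1.5, 1.9]
gripper_width: 0.004
gripper_force: 2.0
```

Request:
{"op": "servo_tool", "data": {"commands": [[[1,0,0,1,0,0,0],[1,0,0,2,0,0,0],[1,0,0,2,0,0,0],[1,0,0,2,0,0,0],[1,0,0,2,0,0,0]]]}}

```text
time_s: 7.45
tcp_pos: [0.6094, 0.0206, 0.0783]
ee_rot: [[0.909, -0.418, -0.0], [-0.418, -0.909, 0.0], [-0.0, -0.0, -1.0]]
wrist_force: [2.7, -1.0, 2.5]
gripper_width: 0.005
gripper_force: 1.6
```

Request:
{"op": "servo_tool", "data": {"commands": [[[1,0,0,-5,0,0,0],[1,0,0,-20,0,0,0],[1,0,0,-50,0,0,0],[1,0,0,-100,0,0,0],[1,0,0,-140,0,0,0]]]}}

```text
time_s: 7.95
tcp_pos: [0.6074, 0.0202, 0.2194]
ee_rot: [[0.909, -0.418, -0.005], [-0.418, -0.909, -0.0], [-0.004, 0.002, -1.0]]
wrist_force: [1.4, 0.8, 0.3]
gripper_width: 0.005
gripper_force: 0.0
```

```bash
python3 go.py 99 0 206
python3 - <<'E'
from station import r
import cv2
from h import *
c=r.capture("side");pickle.dump(c,open("side4.pkl","wb"))
cv2.imwrite("pics/s4.png",cv2.resize(c["pixels"][170:320,230:400,::-1],None,fx=4,fy=4))
E
```

```text
7.95 tip in prop [-114.3    1.1  208.4] delta tool [-213.3   -1.2    3.3] F [1.4 0.8 0.3] w 0.00493594074912778 x/y axes in prop [[-1.0, -0.0, -0.004], [-0.0, 1.0, 0.002]]
```

View pics/s4.png

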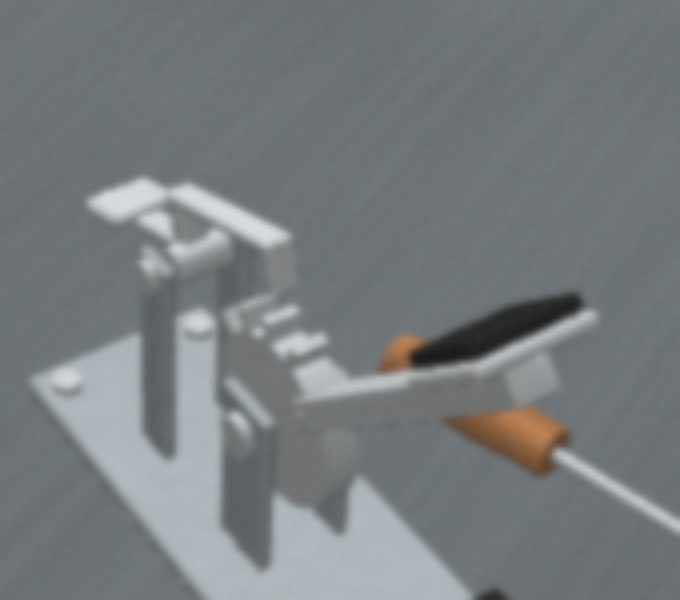

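The pawl nose is lifted well clear of the teeth: its pad has dropped from row 211 to about row 220, roughly 15 mm. The arm is unmoved. Next I go above the arm pad, allowing for the real tip being about 25 mm above the TCP.

Request:
{"op": "servo_tool", "data": {"commands": [[[1,-30,0,-25,0,0,0],[1,-75,0,-25,0,0,0],[1,-120,0,-25,0,0,0],[1,-165,-1,-25,0,0,0],[1,-203,-1,-25,0,0,0]]]}}

```text
time_s: 8.5
tcp_pos: [0.4214, 0.1056, 0.242]
ee_rot: [[0.908, -0.418, -0.005], [-0.418, -0.908, -0.002], [-0.004, 0.004, -1.0]]
wrist_force: [0.7, 0.3, 0.5]
gripper_width: 0.006
gripper_force: 0.0
```

Request:
{"op": "servo_tool", "data": {"commands": [[[1,0,0,10,0,0,0],[1,0,0,22,0,0,0],[1,0,0,34,0,0,0],[1,0,0,42,0,0,0],[1,0,0,46,0,0,0]]]}}

```text
time_s: 9.0
tcp_pos: [0.4244, 0.1053, 0.1958]
ee_rot: [[0.908, -0.418, -0.004], [-0.418, -0.908, -0.002], [-0.003, 0.003, -1.0]]
wrist_force: [-0.0, -0.4, -0.2]
gripper_width: 0.009
gripper_force: 0.0
```

```bash
python3 go.py 90 0 170
python3 - <<'E'
from station import r
import cv2,numpy as np
c=r.capture("side");d=r.capture("top")
a=cv2.resize(c["pixels"][180:300,290:410,::-1],None,fx=3.2,fy=3.2);b=cv2.resize(d["pixels"][220:340,200:320,::-1],None,fx=3.2,fy=3.2)
cv2.imwrite("pics/s5.png",np.hstack([a,b]))
E
```

```text
9.0 tip in prop [ 87.5   0.3 184.8] delta tool [-2.5 -0.4 14.8] F [-0.  -0.4 -0.2] w 0.009366985955133807 x/y axes in prop [[-1.0, 0.0, -0.003], [0.0, 1.0, 0.003]]
```

View pics/s5.png

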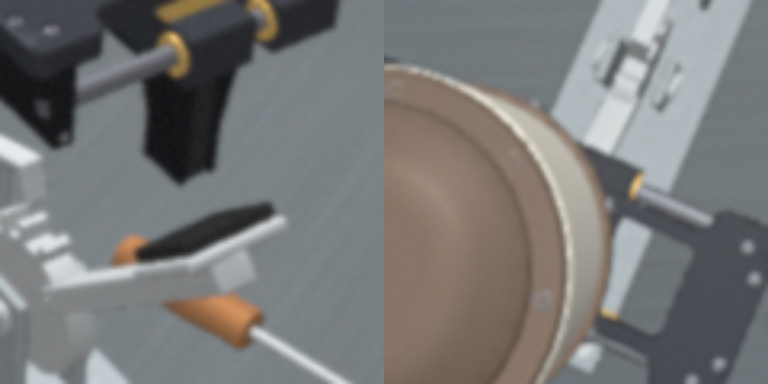

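The tip at crop (180,183) sits above the black pad at about (210,232) and is clear of it. I descend guarded to contact.

Request:
{"op": "servo_tool", "data": {"commands": [[[1,-1,0,3,0,0,0],[1,-2,0,6,0,0,0],[1,-3,0,8,0,0,0],[1,-3,0,10,0,0,0],[1,-3,0,11,0,0,0]]]}}

```text
time_s: 9.6
tcp_pos: [0.4227, 0.1073, 0.1863]
ee_rot: [[0.909, -0.418, -0.0], [-0.418, -0.909, -0.0], [-0.0, 0.0, -1.0]]
wrist_force: [0.5, -0.4, -0.3]
gripper_width: 0.009
gripper_force: 0.0
```

Request:
{"op": "servo_tool", "data": {"commands": [[[1,0,0,1,0,0,0],[1,0,0,2,0,0,0],[1,0,0,3,0,0,0],[1,0,0,4,0,0,0],[1,0,0,5,0,0,0]]]}}

```text
time_s: 10.1
tcp_pos: [0.4228, 0.1073, 0.1814]
ee_rot: [[0.909, -0.418, 0.0], [-0.418, -0.909, -0.0], [0.0, 0.0, -1.0]]
wrist_force: [-0.3, 0.7, 0.1]
gripper_width: 0.0
gripper_force: 0.0
```

Request:
{"op": "servo_tool", "data": {"commands": [[[1,0,0,1,0,0,0],[1,0,0,2,0,0,0],[1,0,0,3,0,0,0],[1,0,0,4,0,0,0],[1,0,0,5,0,0,0]]]}}

```text
time_s: 10.6
tcp_pos: [0.4228, 0.1073, 0.1764]
ee_rot: [[0.909, -0.418, -0.0], [-0.418, -0.909, 0.0], [-0.0, 0.0, -1.0]]
wrist_force: [-0.7, -0.1, 0.8]
gripper_width: 0.001
gripper_force: 0.0
```

Request:
{"op": "servo_tool", "data": {"commands": [[[1,0,0,1,0,0,0],[1,0,0,2,0,0,0],[1,0,0,3,0,0,0],[1,0,0,4,0,0,0],[1,0,0,5,0,0,0]]]}}

```text
time_s: 11.1
tcp_pos: [0.4234, 0.1073, 0.1721]
ee_rot: [[0.909, -0.417, 0.001], [-0.417, -0.909, 0.0], [0.001, -0.001, -1.0]]
wrist_force: [-0.6, -1.1, 4.4]
gripper_width: 0.004
gripper_force: 1.9
```

Contact at 4 N and the arm is starting to move. I'll follow the pad's arc.

Request:
{"op": "servo_tool", "data": {"commands": [[[1,-3,0,3,0,0,0],[1,-7,0,7,0,0,0],[1,-11,0,10,0,0,0],[1,-14,0,14,0,0,0],[1,-17,0,17,0,0,0]]]}}

```text
time_s: 11.6
tcp_pos: [0.4081, 0.1148, 0.1551]
ee_rot: [[0.909, -0.417, 0.002], [-0.417, -0.909, 0.001], [0.002, -0.002, -1.0]]
wrist_force: [1.2, -1.8, 5.7]
gripper_width: 0.004
gripper_force: 2.5
```

Request:
{"op": "servo_tool", "data": {"commands": [[[1,-3,0,4,0,0,0],[1,-6,0,8,0,0,0],[1,-9,0,12,0,0,0],[1,-12,0,16,0,0,0],[1,-15,0,20,0,0,0]]]}}

```text
time_s: 12.1
tcp_pos: [0.3942, 0.1212, 0.135]
ee_rot: [[0.909, -0.417, 0.002], [-0.417, -0.909, 0.001], [0.001, -0.002, -1.0]]
wrist_force: [0.6, -0.6, 4.7]
gripper_width: 0.007
gripper_force: 2.4
```

```bash
python3 go.py 129 0 128
python3 - <<'E'
from station import r
from h import *
c=r.capture("side")
dk=lambda i:i.max(2)<45
print(blob(c,(320,220,420,380),dk)[:2])
E
```

```text
12.1 tip in prop [121.5  -1.6 124. ] delta tool [-7.5  1.5 -4. ] F [ 0.6 -0.6  4.7] w 0.007406109585707044 x/y axes in prop [[-1.0, -0.001, 0.001], [-0.001, 1.0, -0.002]]
(array([357.28184991, 230.31675393]), array([   4,    0,   81,   37, 1146], dtype=int32))
```

Request:
{"op": "servo_tool", "data": {"commands": [[[1,-2,0,4,0,0,0],[1,-5,0,9,0,0,0],[1,-7,0,13,0,0,0],[1,-10,0,17,0,0,0],[1,-12,0,22,0,0,0]]]}}

```text
time_s: 12.65
tcp_pos: [0.3834, 0.1261, 0.1127]
ee_rot: [[0.909, -0.417, 0.002], [-0.417, -0.909, 0.001], [0.001, -0.002, -1.0]]
wrist_force: [0.9, 0.1, 4.8]
gripper_width: 0.005
gripper_force: 2.3
```

Request:
{"op": "servo_tool", "data": {"commands": [[[1,-2,0,5,0,0,0],[1,-4,0,9,0,0,0],[1,-5,0,14,0,0,0],[1,-7,0,18,0,0,0],[1,-8,0,23,0,0,0]]]}}

```text
time_s: 13.15
tcp_pos: [0.3759, 0.1295, 0.0893]
ee_rot: [[0.909, -0.417, 0.001], [-0.417, -0.909, 0.001], [0.001, -0.001, -1.0]]
wrist_force: [1.1, 2.6, 4.5]
gripper_width: 0.002
gripper_force: 2.3
```

Request:
{"op": "servo_tool", "data": {"commands": [[[1,-1,0,3,0,0,0],[1,-2,0,6,0,0,0],[1,-2,0,9,0,0,0],[1,-3,0,11,0,0,0],[1,-3,0,13,0,0,0]]]}}

```text
time_s: 13.65
tcp_pos: [0.3729, 0.1306, 0.0764]
ee_rot: [[0.909, -0.418, 0.0], [-0.418, -0.909, 0.001], [-0.0, -0.001, -1.0]]
wrist_force: [0.7, 3.0, 3.8]
gripper_width: 0.007
gripper_force: 2.3
```

Request:
{"op": "servo_tool", "data": {"commands": [[[1,0,0,1,0,0,0],[1,0,0,2,0,0,0],[1,-1,0,3,0,0,0],[1,-1,0,4,0,0,0],[1,-1,0,5,0,0,0]]]}}

```text
time_s: 14.15
tcp_pos: [0.3718, 0.1306, 0.0714]
ee_rot: [[0.909, -0.418, -0.0], [-0.418, -0.909, -0.0], [-0.0, 0.0, -1.0]]
wrist_force: [0.6, 2.9, 3.6]
gripper_width: 0.005
gripper_force: 2.2
```

Request:
{"op": "servo_tool", "data": {"commands": [[[1,0,0,0.5,0,0,0],[1,0,0,1,0,0,0],[1,0,0,1.5,0,0,0],[1,0,0,2,0,0,0],[1,0,0,2,0,0,0]]]}}

```text
time_s: 14.65
tcp_pos: [0.3718, 0.1307, 0.0701]
ee_rot: [[0.909, -0.417, -0.0], [-0.417, -0.909, -0.0], [-0.0, 0.0, -1.0]]
wrist_force: [-3.4, 3.6, 12.4]
gripper_width: 0.006
gripper_force: 5.8
```

The force jumps to 12 N at TCP z 0.070, which is where the level stop should be. I press a touch more, then retreat straight up.

Request:
{"op": "servo_tool", "data": {"commands": [[[1,0,0,0.5,0,0,0],[1,0,0,1,0,0,0],[1,0,0,1,0,0,0],[1,0,0,1,0,0,0],[1,0,0,0,0,0,0]]]}}

```text
time_s: 15.15
tcp_pos: [0.3717, 0.1307, 0.0702]
ee_rot: [[0.909, -0.417, -0.0], [-0.417, -0.909, 0.0], [-0.0, -0.0, -1.0]]
wrist_force: [0.8, 2.8, 4.3]
gripper_width: 0.008
gripper_force: 2.3
```

Request:
{"op": "servo_tool", "data": {"commands": [[[1,0,0,-5,0,0,0],[1,0,0,-20,0,0,0],[1,0,0,-50,0,0,0],[1,0,0,-90,0,0,0],[1,0,0,-130,0,0,0]]]}}

```text
time_s: 15.65
tcp_pos: [0.3696, 0.1286, 0.1992]
ee_rot: [[0.908, -0.418, -0.006], [-0.418, -0.908, -0.004], [-0.003, 0.006, -1.0]]
wrist_force: [0.1, 1.2, 1.0]
gripper_width: 0.008
gripper_force: 0.0
```

Request:
{"op": "servo_tool", "data": {"commands": [[[1,0,-40,0,0,0,0],[1,0,-80,0,0,0,0],[1,0,-120,0,0,0,0],[1,0,-150,0,0,0,0],[1,0,-150,0,0,0,0]]]}}

```text
time_s: 16.15
tcp_pos: [0.4344, 0.268, 0.1971]
ee_rot: [[0.909, -0.416, -0.004], [-0.417, -0.909, -0.004], [-0.002, 0.006, -1.0]]
wrist_force: [-0.6, -0.8, -0.8]
gripper_width: 0.005
gripper_force: 0.0
```

Run:
```python
from station import r
from h import *
s=r.sense();print(s["time_s"],s["wrist_force"],s["tcp_pos"])
S=r.capture("side");T=r.capture("top");S0=pickle.load(open("side.pkl","rb"));T0=pickle.load(open("top.pkl","rb"))
dk=lambda i:i.max(2)<48
a=blob(S,(320,270,420,390),dk);b=blob(T,(200,270,275,345),dk);print("arm",a[:2],b[:2],tri(S,a[0],T,b[0]))
print("level plane",plane(S,*a[0],.095),plane(T,*b[0],.095))
br=lambda t:lambda i:i.min(2)>t
for X in(S0,S): print("pawl",blob(X,(248,202,276,232),br(185))[:2])
og=lambda i:(i[...,0]-i[...,2]>60)
print("bottle/sd/jar before-after")
for bx in[(240,340,295,415),(320,240,385,300)]: print([blob(X,bx,og)[0].round(1) for X in(S0,S)])
print([blob(X,(175,275,220,330),br(140))[0].round(1) for X in(S0,S)])
```

```text
16.15 [-0.60172488 -0.80519262 -0.76586116] [0.43435861 0.26801505 0.19706401]
arm (array([373.08226221, 340.33033419]), array([ 32,  54,  43,  34, 778], dtype=int32)) (array([245.92307692, 333.38461538]), array([39, 57, 14, 12, 26], dtype=int32)) (array([0.34792578, 0.1344982 , 0.09095274]), np.float64(0.01760466602247737))
level plane [0.35488947 0.14159352 0.095     ] [0.34029368 0.13071033 0.095     ]
pawl (array([262.04347826, 211.16666667]), array([  5,   4,  19,  12, 138], dtype=int32))Traceback (most recent call last):
  File "<stdin>", line 9, in <module>
  File "h.py", line 13, in blob
    k=1+np.argmax(st[1:,4]); return ce[k]+[u0,v0],st[k],(l==k)
        ~~~~~~~~~^^^^^^^^^^
    return _wrapfunc(a, 'argmax', axis=axis, out=out, **kwds)
    return bound(*args, **kwds)
ValueError: attempt to get argmax of an empty sequence
```

The side ray on the z = 0.095 plane gives the arm pad at (0.355, 0.142), against (0.356, 0.137) expected if level. The gripper probably hides the pawl, so I move aside and check it and the bystanders.

Request:
{"op": "servo_tool", "data": {"commands": [[[1,-30,-40,-30,0,0,0],[1,-60,-75,-60,0,0,0],[1,-90,-110,-90,0,0,0],[1,-120,-145,-110,0,0,0],[1,-130,-160,-110,0,0,0]]]}}

```text
time_s: 16.75
tcp_pos: [0.3824, 0.4672, 0.312]
ee_rot: [[0.909, -0.417, 0.001], [-0.417, -0.909, 0.002], [0.0, -0.002, -1.0]]
wrist_force: [1.2, 0.6, -0.0]
gripper_width: 0.004
gripper_force: 0.0
```

Request:
{"op": "servo_tool", "data": {"commands": [[[1,-30,-35,0,0,0,0],[1,-60,-70,0,0,0,0],[1,-90,-105,0,0,0,0],[1,-100,-120,0,0,0,0],[1,-100,-120,0,0,0,0]]]}}

```text
time_s: 17.25
tcp_pos: [0.3411, 0.6177, 0.3066]
ee_rot: [[0.909, -0.416, -0.002], [-0.416, -0.909, -0.005], [-0.0, 0.006, -1.0]]
wrist_force: [-0.6, -0.1, -0.7]
gripper_width: 0.005
gripper_force: 0.0
```

Run:
```python
from station import r
from h import *
s=r.sense();print(s["time_s"],np.round(s["wrist_force"],1),s["tcp_pos"])
T=r.capture("top");S=r.capture("side");S0=pickle.load(open("side.pkl","rb"));T0=pickle.load(open("top.pkl","rb"));S4=pickle.load(open("side4.pkl","rb"))
def t(n,Xs,bx,f):
    for X in Xs:
        try: b=blob(X,bx,f);print(n,b[0].round(1),b[1][4])
        except Exception: print(n,"none")
br=lambda t:lambda i:i.min(2)>t
og=lambda i:(i[...,0]-i[...,2]>50)
dk=lambda i:i.max(2)<48
t("pawl side",(S0,S4,S),(246,202,271,226),br(170))
t("pawl top",(T0,T),(294,168,316,192),br(195))
t("arm top",(T,),(200,270,275,345),dk); t("arm side",(S,),(320,270,420,390),dk)
for n,bx,f in(("bottle",(175,250,215,290),og),("sd",(318,230,345,285),og),("jar",(210,165,246,205),br(170))): t(n+" top",(T0,T),bx,f)
for n,bx,f in(("bottle",(240,340,295,415),og),("jar",(175,275,220,330),br(140))): t(n+" side",(S0,S4,S),bx,f)
```

```text
17.25 [-0.6 -0.1 -0.7] [0.3411295  0.61774043 0.30655463]
pawl side [261.6 211.3] 153
pawl side [262.4 220. ] 131
pawl side [261.8 219.3] 100
pawl top [303.3 181.8] 185
pawl top [303.1 183.7] 159
arm top [241.8 325.3] 240
arm side [373.1 340.3] 777
bottle top [196.5 269.4] 384
bottle top [196.5 269.4] 385
sd top [331.  258.5] 466
sd top [331.  258.5] 466
jar top [226.5 181.5] 440
jar top [226.4 181.5] 440
bottle side [266.2 384.6] 1496
bottle side [266.2 384.6] 1515
bottle side [266.3 384.6] 1497
jar side [196.3 288.9] 599
jar side [196.2 289.1] 619
jar side [196.3 289. ] 598
```

```bash
python3 -c "
from station import r
print(r.finish_job())"
```

```text
the job is handed in; nothing more can be done
None
```

The prop is folded and handed in at about 17 s, with no verdict returned: the pawl was pressed clear first and still reads released, the arm came down onto its rest stop, and the bottle, jar and screwdriver show no movement in the images.

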